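# Shoot the roller unit's locking bolt past its spring safety catch

## Task

Lock the roller unit: with one fingertip press the spring catch's ribbed paddle down, and while it is held down all the way push the bolt's upright thumb tab with the other fingertip until the bolt is fully home in the brass keeper. Then let go, so that the catch springs up and locks the bolt there. Pick nothing up, and leave the loose parts where they are.

Things in the scene. Friction and masses are not known exactly. Their poses are not given: they have to be found in the camera images.
- unit: roller unit, fixed to the table: teal bed plate 240 x 250 mm, 12 mm thick, with a steel roller (top at 90 mm) between cheeks (top 92 mm), 50 to 140 mm in +x of the origin. Origin: on the table, under the bolt's long axis. z up; y is the way the bolt slides home; its -x side, with the paddle, roughly faces the robot. Yaw varies. Bridges over the bolt at y = -72 and +46 mm are 52 mm high
- keeper (a point): the brass keeper that the bolt's nose enters, 48 x 30 mm (unit's x, y). Point: centre of its top, 56 mm above the table, 82 mm in +y of the unit's origin
- paddle (a point): spring catch's paddle: flat ribbed dark steel plate, 34 mm (unit's x) by 90 mm (y), parallel to the bolt, its middle 61 mm in -x of the bolt's axis. Point: centre of its top, 66 mm above the table when up; axes as the unit's. Goes straight down by up to 10 mm on a spring (about 3 N at first, 7 N at the bottom), never sideways; may be pressed anywhere, and a fingertip may slide along it
- tab (a point): bolt's upright thumb tab: steel plate 32 mm wide (unit's x, centred on the bolt's axis), 8 mm thick (y), 44 mm high. Point: centre of its foot, on top of the flat bar 46 mm above the table; its top is at 90 mm. Starts about 18 mm in -y of the unit's origin, with 40 mm of clear bar behind it (-y). Axes as the unit's. The gap to the paddle is 28 mm along x
- bolt (a joint): bolt travel along the unit's +y, m: 0 drawn back, 0.036 home (hard stop). Takes about 3 N, stays where left, starts within 2 mm of 0. With the catch up a tooth blocks it after 1 to 3 mm; it passes only with the catch over 7 mm down. A catch let up midway traps it there; with the bolt beyond 0.033 the catch springs up behind it and locks it
- catch (a joint): how far the catch (paddle) is pressed down, m: 0 up (sprung), 0.010 fully down (hard stop)
- bush_mid (a point): bystander, loose: brass bush, a plain ring standing on the bed plate between bolt and roller, 26 mm diameter, 24 mm high. Point: its centre. Not to be disturbed
- gear_mid (a point): bystander, loose: small dark gear lying flat on the bed plate's front left corner, 54 mm diameter, 14 mm thick. Point: its centre. Not to be disturbed
- biggear_mid (a point): bystander, loose: big dark gear lying flat on the table right of the unit, 90 mm diameter, 18 mm thick. Point: its centre. Not to be disturbed
- pin_mid (a point): bystander, loose: steel headed pin standing on its shank on the table to the left, 36 mm over the head, 53 mm high. Point: its centre. Not to be disturbed
- oiler_mid (a point): bystander, loose: white oil bottle standing on the table to the left, 48 mm diameter, 120 mm high. Point: its centre. Not to be disturbed
- wrench_mid (a point): bystander, loose: open-ended wrench, 180 mm long, lying on the table to the right, near the robot. Point: its centre. Not to be disturbed
- collar_mid (a point): bystander, loose: dark shaft collar, 48 mm diameter, 22 mm high, on the table to the left, near the robot. Point: its centre. Not to be disturbed

How it is judged:
On the way, in this order (a step that is already met when the one before it is completed fails the run):
1. the catch is held down by a fingertip, the bolt still drawn back (value of joint catch above 0.006 m and value of joint bolt below 0.006 m and contact force between the fingers and catch above 0.5 N), for 0.1 s.
2. the bolt is pushed home with the catch still held down by a fingertip (value of joint bolt above 0.03 m and value of joint catch above 0.005 m and contact force between the fingers and catch above 0.5 N and contact force between the fingers and bolt above 0.3 N), for 0.02 s.
At the end, for the whole second after the job is handed in: The bolt is home (travel above 31 of 36 mm), the catch has sprung up behind it (less than 3 mm down), and every loose part is within 20 mm of where it was (value of joint bolt above 0.031 m and value of joint catch below 0.003 m and distance of each of bush_mid, gear_mid, biggear_mid, pin_mid, oiler_mid, wrench_mid, collar_mid from where it was at the start of the episode below 0.02 m); the robot touches nothing.
It fails at once if the catch came up with the bolt midway (value of joint bolt between 0.01 and 0.027 m and value of joint catch below 0.003 m).
It fails at once if a loose part was moved, knocked over or lifted by more than 20 mm (distance of any of bush_mid, gear_mid, biggear_mid, pin_mid, oiler_mid, wrench_mid, collar_mid from where it was at the start of the episode above 0.02 m).
It also fails if it takes over 35 s, if anything falls off the work surface, if the arm or the gripper's body presses on something with over 40 N, if the wrist force passes 120 N, or if a joint passes its speed limit or range.

## Robot

A 6-joint arm with a two-finger parallel gripper is mounted at the origin on the work surface. World frame = base frame: x ahead of the robot, y to its left, z up, the work surface at z = 0. Lengths are in m, angles in rad, forces in N, time in s.
With the tool pointing down it reaches from about 0.25 to 0.775 m from the base axis. Payload 4 kg.
Tool frame: the origin (TCP) lies at the very end of the fingers, on their centre line; the grasp point (between the pads) lies 19 mm behind it; z points along the fingers, x is the direction in which the jaws open and shut, and the axes are right-handed (so a half turn about z gives the same grasp; the last joint's range is limited). The gripper opens to 94 mm and grips with 3 to 60 N. Pads are 16 mm wide; open, the fingers measure 119 mm over their backs; the gripper's body (75 mm by 177 mm) begins 78 mm behind the grasp point.
Start: joints at [1.224, 0.087, 1.371, -0, 1.684, -0.103], TCP at [0.133, 0.534, 0.206] pointing down, gripper open.
Joint ranges: [-3.1, 3.1], [-0.76, 2.03], [0.27, 2.55], [-1.08, 4.22], [0.17, 2.65], [-2.57, 2.57]. Speed limits (rad/s): [2.79, 2.79, 3.14, 3.14, 3.14, 3.14].

## Interface

Orientations are given as [roll, pitch, yaw] about the fixed x, y, z axes, in that order (R = Rz(yaw) Ry(pitch) Rx(roll)).
In Python, from bench import robot, cams, ticket gives the robot as it stands.
- The arm moves only by the tool jog_arm, never from a script. Its argument "series" is a list of rows, each an object of numbers: "x", "y", "z": the shift along the tool's x, y, z in m; "rx", "ry", "rz": the turn, a rotation vector about the tool's x, y, z in degrees. A call has 1 to 12 rows; each row shifts and turns the pose as measured when the row begins, along the tool's axes as they then stand; what a row does not reach is not made up. A row lasts 1/12 s, in which the tool goes at most 41.7 mm and 7.16 degrees, less where a joint would pass 70% of its speed; a pose out of reach is approached as far as the arm can. A call with a gripper value outside its range is refused whole. "claw" is the opening, from 0 (shut) to 1 (fully open), set as the call begins (left out, the last holds). The fingers move at their own pace and stop on an object; the grip force is fixed at half the most. Time passes only in rows, so rows that do not move let the fingers close. It gives the time, the measured TCP pose, the force and the opening at its end, in the units of the state.
- robot.get_obs(): the state, without advancing time (a new reading comes with each control period).
- cams.snapshot(name): name is "scene" or "top" or "wrist"; returns a dict with "img" (480x640x3 uint8, red, green, blue), "mtx" (3x3 intrinsics, pixels), "k1" (the pictures are not rectified: a ray, as slopes to the right and down, at radius r is drawn at 1 + k1 r^2 times it, then the intrinsics apply), "origin" and "attitude" of the camera in the world. Camera axes: x right, y down, z forward; pixel columns grow to the right and rows downward; lengths in m; the calibration is good to about 2 mm. A picture is of the moment at which its call begins. There is no depth.
- ticket.close_job(): hands the job in, once; it reports no verdict.
Trained networks look in a picture, given as the dict that the camera call returned (one of the last four; its "shot" number tells which), for a name from the list of things; names that differ only in an ending like _2 or _b are one class to them, and where a whole thing is asked for, a point or a joint stands for the part that bears it (a point fixed in the world has none). Each returns a list of dicts, best first, with "p" (0 to 1); they miss things now and then, are a little off and sometimes report something else, mostly with a low value. They report only what shows in the picture. A call takes as long as a camera call.
- cams.look_for(thing, picture): "bbox" ([left, top, width, height] in pixels, round what is visible of it).
The state is a dict: "time": time; "joint_positions": joint angles; "qvel": joint speeds; "joint_torque": joint torques, N m; "tool_pos": TCP position; "ee_rot": TCP orientation; "wrist_force": force on the tool from outside, world axes, zero at the start; "wrist_torque": the same for the moment, N m; "width": finger opening in m.
Only numpy, scipy, OpenCV 4.12 (cv2) and the standard library are available. Lean on these libraries where they do the work, as an engineer would, in place of code of your own. Each camera call takes 0.05 s, during which the arm holds its last target.

## Working session

There is one attempt and no reset: what is moved stays moved. The work goes in short steps, Python scripts to look and compute and a tool call to move; the robot and the scene stay as the last step left them, time stands still between calls to the robot, and variables do not carry over. Pictures are saved under pics/ and viewed, and the job is handed in when it is done.

Besides the shell and the picture viewer there is one more tool, called after "Emit:" by a JSON object that holds its "name" and its "arguments", one argument or row to a line. jog_arm: Moves the arm, as the interface text tells. Its arguments: {"type":"object","properties":{"series":{"type":"array","items":{"type":"object","properties":{"x":{"type":"number"},"y":{"type":"number"},"z":{"type":"number"},"rx":{"type":"number"},"ry":{"type":"number"},"rz":{"type":"number"}}}},"claw":{"type":"number"}},"required":["series"]}

```bash
mkdir -p pics; ls
cat > h.py <<'E'
import numpy as np, cv2
from bench import robot, cams, ticket
def snap(n,f):
    s=cams.snapshot(n); cv2.imwrite('pics/'+f,s['img'][:,:,::-1]); return s
E
python3 - <<'E'
from h import *
print(robot.get_obs())
for n in ('scene','top'):
    s=snap(n,n+'0.png'); print({k:v for k,v in s.items() if k!='img'})
    for t in ('unit','keeper','paddle','tab','bolt','catch'):
        print(t,[(r['bbox'],round(r['p'],2)) for r in cams.look_for(t,s)[:2]])
E
```

```text
pics
{'time': 0.0, 'joint_positions': array([ 1.22387801e+00,  8.79515344e-02,  1.37225785e+00, -6.66876401e-06,
        1.68360490e+00, -1.03104307e-01]), 'qvel': array([-1.84046711e-04, -8.41431442e-05, -2.53751449e-04,  1.20736232e-04,
       -5.89378632e-04, -3.46642243e-04]), 'joint_torque': array([-6.24705699e-04, -3.40178311e+01, -3.02429187e+01,  7.17062526e-02,
        3.26794235e-02, -1.69090763e-04]), 'tool_pos': array([0.13259192, 0.53320504, 0.20430426]), 'ee_rot': array([-3.14137059e+00,  2.21051239e-03,  1.32698182e+00]), 'wrist_force': array([-0.81162397,  0.84754927, -0.48604593]), 'wrist_torque': array([ 0.02515552,  0.01880105, -0.00317522]), 'width': 0.09402052170164688}
{'mtx': array([[471.16581252,   0.        , 319.55686159],
       [  0.        , 471.16581252, 234.38032932],
       [  0.        ,   0.        ,   1.        ]]), 'k1': -0.01189515730841551, 'origin': array([0.83169425, 0.53679108, 0.96180903]), 'attitude': array([-2.51747042, -0.00923782,  2.57081112]), 'shot': 1}
unit [([195.7, 212.8, 132.7, 114.4], 0.69)]
keeper [([191.2, 209.6, 135.8, 120.2], 0.9)]
paddle []
tab [([249.8, 227.4, 31.9, 47.8], 0.73)]
bolt [([253.5, 233.0, 24.9, 39.2], 0.8), ([433.9, 306.3, 21.8, 22.4], 0.64)]
catch [([273.6, 217.8, 29.6, 36.5], 0.74)]
{'mtx': array([[482.72745853,   0.        , 322.52870102],
       [  0.        , 482.72745853, 234.36604294],
       [  0.        ,   0.        ,   1.        ]]), 'k1': -0.05706644879861955, 'origin': array([ 0.2665828 , -0.00987409,  1.12072745]), 'attitude': array([-2.94195904,  0.00708249, -1.5421717 ]), 'shot': 2}
unit [([285.6, 118.4, 115.5, 124.4], 0.82), ([180.6, 289.9, 22.6, 19.6], 0.67)]
keeper [([178.8, 287.5, 21.9, 19.4], 0.68), ([280.9, 120.9, 123.2, 119.8], 0.63)]
paddle [([325.9, 191.0, 39.5, 30.7], 0.96)]
tab [([323.3, 173.3, 56.8, 27.1], 0.84)]
bolt []
catch [([323.5, 195.4, 39.6, 28.4], 0.59)]
```

View pics/scene0.png

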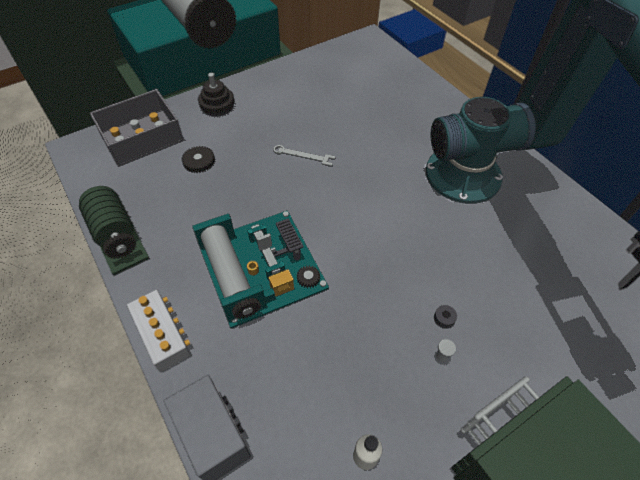

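View pics/top0.png

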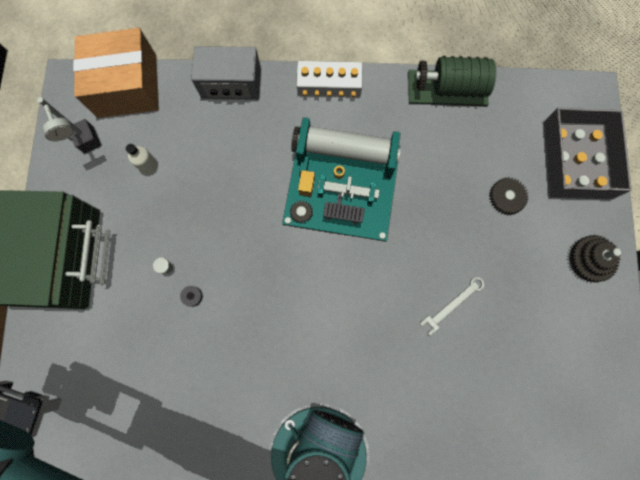

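Run:
```python
import cv2
a=cv2.imread('pics/top0.png')[105:265,260:430]; cv2.imwrite('pics/topz.png',cv2.resize(a,None,fx=4,fy=3.7,interpolation=cv2.INTER_CUBIC)[:600])
a=cv2.imread('pics/scene0.png')[195:345,180:350]; cv2.imwrite('pics/scz.png',cv2.resize(a,None,fx=4,fy=4,interpolation=cv2.INTER_CUBIC))
```

```text
(no output)
```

View pics/topz.png

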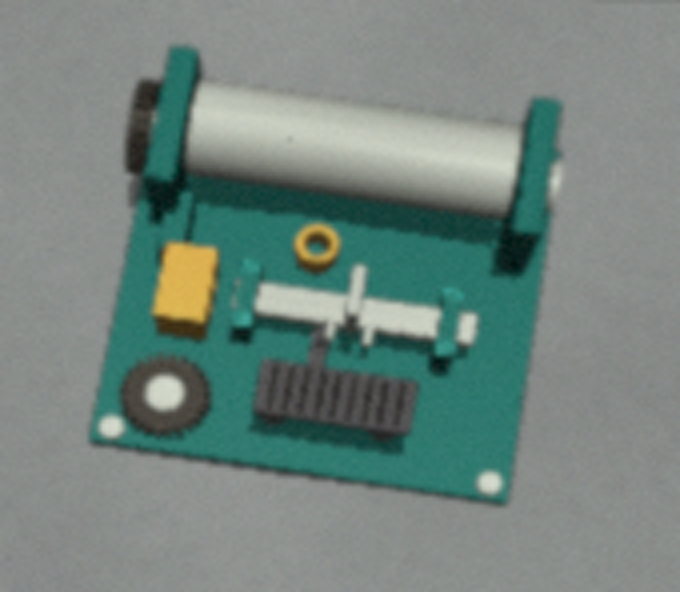

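View pics/scz.png

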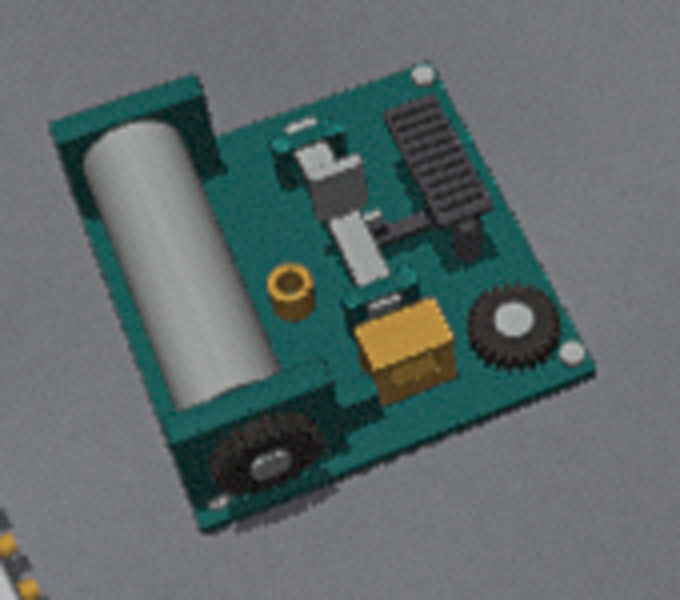

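```bash
cat >> h.py <<'E'
from scipy.spatial.transform import Rotation as Ro
def proj(s,P):
    R=Ro.from_euler('xyz',s['attitude']).as_matrix()
    q=(np.asarray(P)-s['origin'])@R; u=q[...,:2]/q[...,2:]
    u=u*(1+s['k1']*(u**2).sum(-1,keepdims=True)); K=s['mtx']
    return u*[K[0,0],K[1,1]]+[K[0,2],K[1,2]]
def U(p,L):
    c,s=np.cos(p[2]),np.sin(p[2]); L=np.asarray(L,float)
    return np.stack([p[0]+c*L[...,0]-s*L[...,1],p[1]+s*L[...,0]+c*L[...,1],L[...,2]],-1)
E
cat > fit.py <<'E'
from h import *
from scipy.optimize import least_squares
st=cams.snapshot('top'); ss=cams.snapshot('scene')
pad=np.array([[-44,45,66],[-44,-45,66],[-78,-45,66],[-78,45,66]])/1e3
kee=np.array([[24,97,56],[24,67,56],[-24,67,56],[-24,97,56]])/1e3
L=np.vstack([pad,kee])
T=np.array([[262,360],[417,381],[410,432],[255,414],[167,242],[217,248],[208,322],[155,314]],float)
T=(T+.5)/[4,3.7]-.5+[260,105]
S=np.array([[445,222],[386,112],[434,97],[492,205],[372,374],[357,340],[435,299],[454,336]],float)
S=(S+.5)/4-.5+[180,195]
def res(p,m): 
    r=[]
    if m&1: r.append(proj(st,U(p,L))-T)
    if m&2: r.append(proj(ss,U(p,L))-S)
    return np.concatenate(r).ravel()
for m in (1,2,3):
    f=least_squares(res,[.5,-.02,0],args=(m,)); print(m,f.x.round(4),np.sqrt((f.fun**2).mean()),abs(f.fun).max())
p=f.x; np.save('p.npy',p)
for n,s in(('top',st),('scene',ss)):
    im=s['img'][:,:,::-1].copy(); k=4; x0,y0=((260,105) if n=='top' else (180,195)); c=cv2.resize(im[y0:y0+150,x0:x0+170],None,fx=k,fy=k,interpolation=cv2.INTER_CUBIC)
    tab=np.array([[-16,-14,90],[16,-14,90],[16,-22,90],[-16,-22,90]])/1e3
    for Q in (pad,kee,tab):
        q=((proj(s,U(p,Q))-[x0,y0]+.5)*k-.5).round().astype(int); cv2.polylines(c,[q],True,(0,0,255),1)
    cv2.imwrite(f'pics/ov_{n}.png',c)
E
python3 fit.py
```

```text
1 [ 0.5968 -0.0421 -0.0784] 1.933406767886137 2.7192230946839118
2 [ 0.6004 -0.0386 -0.0838] 2.1028275942758308 4.1093606963138996
3 [ 0.5985 -0.0408 -0.0814] 2.1559445790880747 5.220964114067328
```

View pics/ov_top.png

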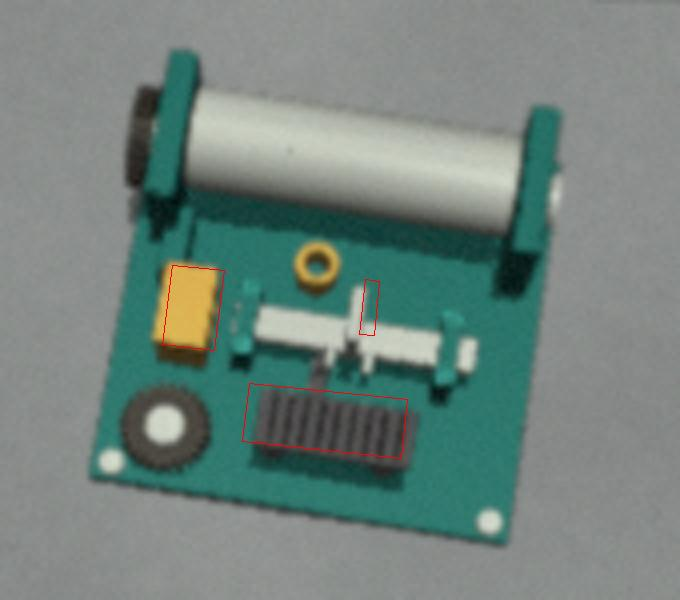

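View pics/ov_scene.png

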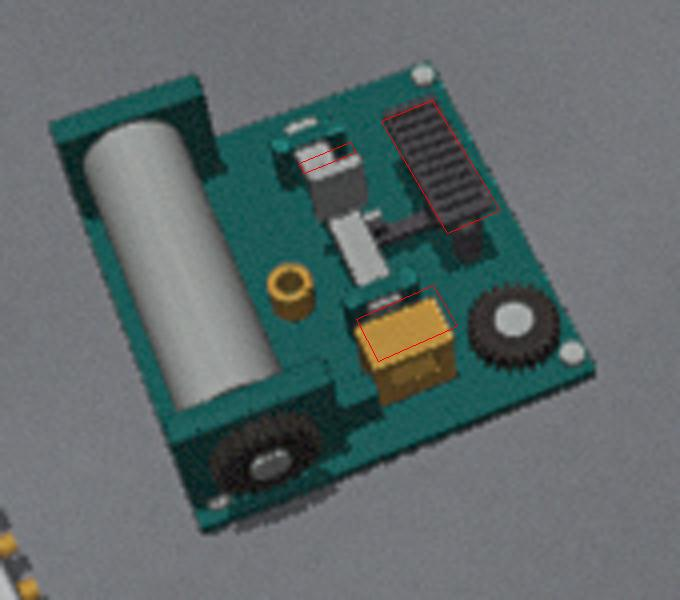

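```bash
python3 - <<'E'
s=open('fit.py').read()
s=s.replace("def res(p,m): ","""tb=np.array([[-16,4,90],[16,4,90],[16,-4,90],[-16,-4,90]])/1e3
T=np.vstack([T,(np.array([[346,340],[354,287],[368,289],[360,342]])+.5)/4-.5+[260,105]])
S=np.vstack([S,(np.array([[361,160],[328,175],[322,166],[355,152]])+.5)/4-.5+[180,195]])
L0=L
def mk(p):
    a=pad.copy();a[:,1]+=p[3];b=tb.copy();b[:,1]+=p[4]; return np.vstack([a,kee,b])
def res(p,m):
    L=mk(p)""").replace("[.5,-.02,0]","[.5,-.02,0,0,-.018]")
s=s.replace("    tab=np","    pad=mk(p)[:4];tab=mk(p)[8:];_=np").replace("np.abs","abs")
open('fit.py','w').write(s)
E
python3 fit.py
```

```text
1 [ 0.5952 -0.0364 -0.1323 -0.014  -0.0158] 0.3986709249081766 0.7120814611391495
2 [ 0.5971 -0.0323 -0.1513 -0.0175 -0.0191] 1.3953222797653677 3.529228545158162
3 [ 0.5961 -0.0346 -0.1422 -0.0158 -0.0173] 1.1366766909981139 3.5151668544912695
```

View pics/ov_top.png

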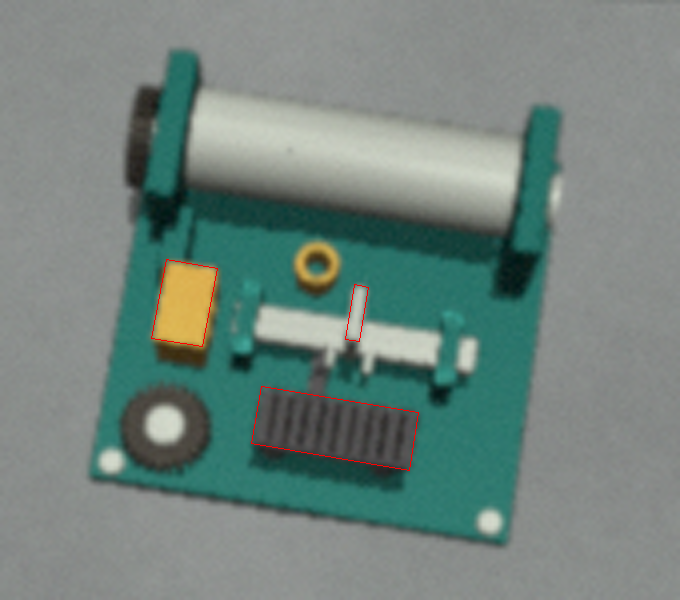

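View pics/ov_scene.png

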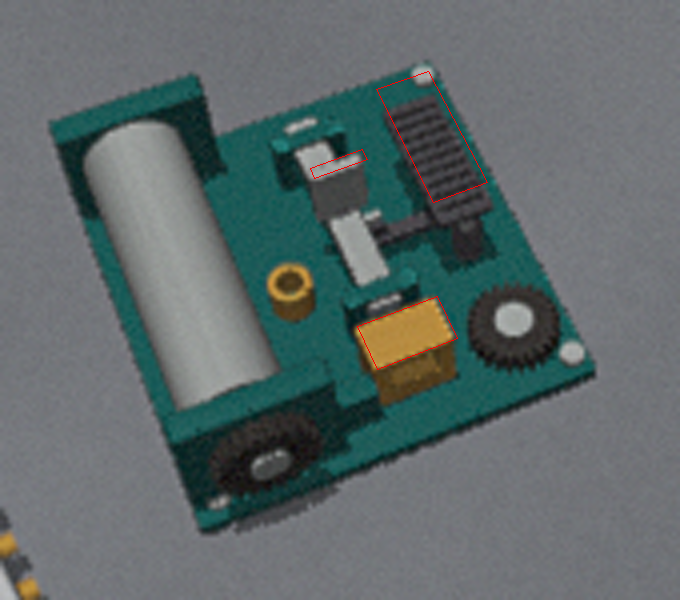

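```bash
sed -i '/^for m in/,$d' fit.py
cat > tri.py <<'E'
from fit import *
for i in range(12):
    f=least_squares(lambda X:np.r_[proj(st,X)-T[i],proj(ss,X)-S[i]],[.58,-.03,.06]); print(i,f.x.round(4),f.fun.round(1))
E
python3 tri.py
```

```text
0 [ 5.551e-01 -1.000e-04  6.460e-02] [ 0. -0.  0.  0.]
1 [ 0.5443 -0.0878  0.0636] [-0.   0.  -0.1 -0. ]
2 [ 0.5131 -0.0845  0.0602] [-0.  0. -0. -0.]
3 [0.5234 0.0021 0.0591] [ 0.5 -0.5  0.6  0.2]
4 [0.6353 0.0568 0.0498] [ 0.3 -0.3  0.4  0.1]
5 [0.632  0.0293 0.0449] [-0.3  0.4 -0.5 -0.1]
6 [0.5824 0.0324 0.0494] [-0.2  0.2 -0.3 -0.1]
7 [0.5862 0.0621 0.054 ] [ 0.1 -0.2  0.2  0.1]
8 [ 0.5797 -0.0474  0.0874] [ 0.5 -0.6  0.8  0.2]
9 [ 0.6052 -0.048   0.0934] [-0.8  0.9 -1.2 -0.4]
10 [ 0.6047 -0.056   0.0923] [-0.8  0.9 -1.1 -0.4]
11 [ 0.5794 -0.0553  0.0856] [ 0.5 -0.6  0.8  0.2]
```

```bash
cat > plan.py <<'E'
from h import *
import sys
def plan(tx,ty,tz,psi,n):
    o=robot.get_obs(); p=np.array(o['tool_pos']); y=o['ee_rot'][2]
    dpsi=(psi-y+np.pi)%(2*np.pi)-np.pi
    d=(np.array([tx,ty,tz])-p)/n
    print('from',p.round(4),np.round(o['ee_rot'],4))
    for i in range(n):
        a=y+dpsi*i/n;c,s=np.cos(a),np.sin(a)
        print('{"x":%.4f,"y":%.4f,"z":%.4f,"rz":%.2f},'%(c*d[0]+s*d[1],s*d[0]-c*d[1],-d[2],-np.degrees(dpsi)/n))
if __name__=='__main__': plan(*map(float,sys.argv[1:5]),int(sys.argv[5]))
E
cat > f2.py <<'E'
from fit import *
for m in (1,2,3):
    f=least_squares(res,[.5,-.02,0,0,-.018],args=(m,),loss='soft_l1'); print(f.x.round(4)); print(f.fun.reshape(-1,2).round(1).tolist())
E
python3 f2.py
python3 plan.py 0.560 -0.065 0.20 -0.135 20
```

```text
[ 0.5952 -0.0364 -0.1331 -0.0141 -0.0158]
[[-0.1, -0.5], [0.6, 0.0], [0.2, 0.7], [-0.7, -0.6], [0.2, 0.2], [0.5, 0.5], [-0.7, 0.2], [-0.3, 0.4], [-0.1, -0.1], [0.1, -0.4], [0.1, -0.4], [-0.0, -0.0]]
[ 0.5981 -0.033  -0.1435 -0.0163 -0.02  ]
[[-0.9, 0.9], [-0.6, -0.2], [0.7, -1.1], [1.0, 0.1], [0.7, -0.3], [-0.5, -2.6], [0.0, 0.1], [0.4, 1.4], [0.8, -0.2], [-4.2, 0.8], [-3.9, 0.4], [1.0, -0.7]]
[ 0.5961 -0.0354 -0.1395 -0.0149 -0.0169]
[[-0.2, -0.9], [0.4, -0.2], [-0.2, 0.5], [-1.0, -1.1], [-0.1, -0.4], [0.2, -0.0], [-1.1, -0.4], [-0.7, -0.3], [-0.1, -0.4], [0.2, -0.7], [0.2, -0.6], [-0.0, -0.3], [-0.5, 0.2], [-0.2, -0.9], [0.9, -1.7], [1.4, -0.6], [1.1, -1.5], [-0.1, -3.8], [0.3, -1.1], [0.8, 0.1], [1.5, -0.2], [-3.5, 0.7], [-3.2, 0.4], [1.7, -0.8]]
from [0.1328 0.5338 0.2055] [ 3.1416e+00 -1.0000e-04  1.3270e+00]
{"x":-0.0239,"y":0.0280,"z":0.0003,"rz":4.19},
{"x":-0.0218,"y":0.0296,"z":0.0003,"rz":4.19},
{"x":-0.0196,"y":0.0311,"z":0.0003,"rz":4.19},
{"x":-0.0172,"y":0.0325,"z":0.0003,"rz":4.19},
{"x":-0.0148,"y":0.0337,"z":0.0003,"rz":4.19},
{"x":-0.0123,"y":0.0347,"z":0.0003,"rz":4.19},
{"x":-0.0098,"y":0.0355,"z":0.0003,"rz":4.19},
{"x":-0.0071,"y":0.0361,"z":0.0003,"rz":4.19},
{"x":-0.0045,"y":0.0365,"z":0.0003,"rz":4.19},
{"x":-0.0018,"y":0.0367,"z":0.0003,"rz":4.19},
{"x":0.0009,"y":0.0368,"z":0.0003,"rz":4.19},
{"x":0.0036,"y":0.0366,"z":0.0003,"rz":4.19},
{"x":0.0062,"y":0.0362,"z":0.0003,"rz":4.19},
{"x":0.0089,"y":0.0357,"z":0.0003,"rz":4.19},
{"x":0.0114,"y":0.0350,"z":0.0003,"rz":4.19},
{"x":0.0140,"y":0.0340,"z":0.0003,"rz":4.19},
{"x":0.0164,"y":0.0329,"z":0.0003,"rz":4.19},
{"x":0.0188,"y":0.0316,"z":0.0003,"rz":4.19},
{"x":0.0210,"y":0.0302,"z":0.0003,"rz":4.19},
{"x":0.0232,"y":0.0286,"z":0.0003,"rz":4.19},
```

Emit:
{"name": "jog_arm", "arguments": {
  "claw": 0.52,
  "series": [
    {"x": -0.024, "y": 0.028, "z": 0, "rz": 4.2},
    {"x": -0.022, "y": 0.0295, "rz": 4.2},
    {"x": -0.0195, "y": 0.031, "rz": 4.2},
    {"x": -0.017, "y": 0.0325, "rz": 4.2},
    {"x": -0.015, "y": 0.0335, "rz": 4.2},
    {"x": -0.0125, "y": 0.0345, "rz": 4.2},
    {"x": -0.01, "y": 0.0355, "rz": 4.2},
    {"x": -0.007, "y": 0.036, "rz": 4.2},
    {"x": -0.0045, "y": 0.0365, "rz": 4.2},
    {"x": -0.002, "y": 0.0365, "rz": 4.2}
  ]
}}

```text
invalid input
```

```bash
python3 plan.py 0.560 -0.065 0.20 -0.135 11
```

```text
from [0.1328 0.5338 0.2055] [ 3.1416e+00 -1.0000e-04  1.3270e+00]
{"x":-0.0434,"y":0.0508,"z":0.0005,"rz":7.61},
{"x":-0.0363,"y":0.0561,"z":0.0005,"rz":7.61},
{"x":-0.0286,"y":0.0605,"z":0.0005,"rz":7.61},
{"x":-0.0203,"y":0.0637,"z":0.0005,"rz":7.61},
{"x":-0.0117,"y":0.0658,"z":0.0005,"rz":7.61},
{"x":-0.0029,"y":0.0668,"z":0.0005,"rz":7.61},
{"x":0.0060,"y":0.0666,"z":0.0005,"rz":7.61},
{"x":0.0148,"y":0.0652,"z":0.0005,"rz":7.61},
{"x":0.0233,"y":0.0627,"z":0.0005,"rz":7.61},
{"x":0.0314,"y":0.0590,"z":0.0005,"rz":7.61},
{"x":0.0390,"y":0.0544,"z":0.0005,"rz":7.61},
```

Emit:
{"name": "jog_arm", "arguments": {
  "claw": 0.52,
  "series": [
    {"x": -0.024, "y": 0.028, "z": 0, "rx": 0, "ry": 0, "rz": 4.2},
    {"x": -0.022, "y": 0.0295, "z": 0, "rx": 0, "ry": 0, "rz": 4.2},
    {"x": -0.0195, "y": 0.031, "z": 0, "rx": 0, "ry": 0, "rz": 4.2},
    {"x": -0.017, "y": 0.0325, "z": 0, "rx": 0, "ry": 0, "rz": 4.2},
    {"x": -0.015, "y": 0.0335, "z": 0, "rx": 0, "ry": 0, "rz": 4.2},
    {"x": -0.0125, "y": 0.0345, "z": 0, "rx": 0, "ry": 0, "rz": 4.2},
    {"x": -0.01, "y": 0.0355, "z": 0, "rx": 0, "ry": 0, "rz": 4.2},
    {"x": -0.007, "y": 0.036, "z": 0, "rx": 0, "ry": 0, "rz": 4.2},
    {"x": -0.0045, "y": 0.0365, "z": 0, "rx": 0, "ry": 0, "rz": 4.2},
    {"x": -0.002, "y": 0.0365, "z": 0, "rx": 0, "ry": 0, "rz": 4.2}
  ]
}}

```text
time: 1.93
tool_pos: [0.3457, 0.2251, 0.2041]
ee_rot: [-3.14, -0.003, 0.575]
wrist_force: [1.2, 0.2, 0.1]
width: 0.0491
```

```bash
python3 plan.py 0.560 -0.065 0.20 -0.135 11
```

```text
from [0.3457 0.2251 0.2041] [-3.1401e+00 -3.0000e-03  5.7550e-01]
{"x":0.0020,"y":0.0327,"z":0.0004,"rz":3.70},
{"x":0.0041,"y":0.0325,"z":0.0004,"rz":3.70},
{"x":0.0062,"y":0.0322,"z":0.0004,"rz":3.70},
{"x":0.0083,"y":0.0317,"z":0.0004,"rz":3.70},
{"x":0.0103,"y":0.0311,"z":0.0004,"rz":3.70},
{"x":0.0123,"y":0.0304,"z":0.0004,"rz":3.70},
{"x":0.0142,"y":0.0295,"z":0.0004,"rz":3.70},
{"x":0.0161,"y":0.0286,"z":0.0004,"rz":3.70},
{"x":0.0179,"y":0.0275,"z":0.0004,"rz":3.70},
{"x":0.0196,"y":0.0263,"z":0.0004,"rz":3.70},
{"x":0.0213,"y":0.0249,"z":0.0004,"rz":3.70},
```

Emit:
{"name": "jog_arm", "arguments": {
  "series": [
    {"x": 0.002, "y": 0.0325, "z": 0, "rx": 0, "ry": 0, "rz": 3.7},
    {"x": 0.004, "y": 0.0325, "z": 0, "rx": 0, "ry": 0, "rz": 3.7},
    {"x": 0.006, "y": 0.032, "z": 0, "rx": 0, "ry": 0, "rz": 3.7},
    {"x": 0.0085, "y": 0.0315, "z": 0, "rx": 0, "ry": 0, "rz": 3.7},
    {"x": 0.0105, "y": 0.031, "z": 0, "rx": 0, "ry": 0, "rz": 3.7},
    {"x": 0.0125, "y": 0.0305, "z": 0, "rx": 0, "ry": 0, "rz": 3.7},
    {"x": 0.014, "y": 0.0295, "z": 0, "rx": 0, "ry": 0, "rz": 3.7},
    {"x": 0.016, "y": 0.0285, "z": 0, "rx": 0, "ry": 0, "rz": 3.7},
    {"x": 0.018, "y": 0.0275, "z": 0, "rx": 0, "ry": 0, "rz": 3.7},
    {"x": 0.0195, "y": 0.0265, "z": 0, "rx": 0, "ry": 0, "rz": 3.7},
    {"x": 0.0215, "y": 0.025, "z": 0, "rx": 0, "ry": 0, "rz": 3.7},
    {"x": 0, "y": 0, "z": 0, "rx": 0, "ry": 0, "rz": 0}
  ]
}}

```text
time: 2.93
tool_pos: [0.5644, -0.0921, 0.2053]
ee_rot: [-3.137, -0.009, -0.184]
wrist_force: [-1.5, -0.1, 0.2]
width: 0.0485
```

Run:
```python
from h import *
s=snap('wrist','w1.png'); print({k:v for k,v in s.items() if k!='img'}); print(robot.get_obs()['tool_pos'],robot.get_obs()['ee_rot'])
import pickle; pickle.dump(s,open('w1.pkl','wb'))
```

```text
{'mtx': array([[389.87182404,   0.        , 321.48269283],
       [  0.        , 389.87182404, 245.66540599],
       [  0.        ,   0.        ,   1.        ]]), 'k1': -0.07876863168767337, 'origin': array([ 0.57624831, -0.01962925,  0.38414934]), 'attitude': array([ 2.88755522, -0.00921422, -0.18227193]), 'shot': 11}
[ 0.56323876 -0.08996307  0.20554905] [-3.13546841 -0.00748347 -0.18074374]
```

View pics/w1.png

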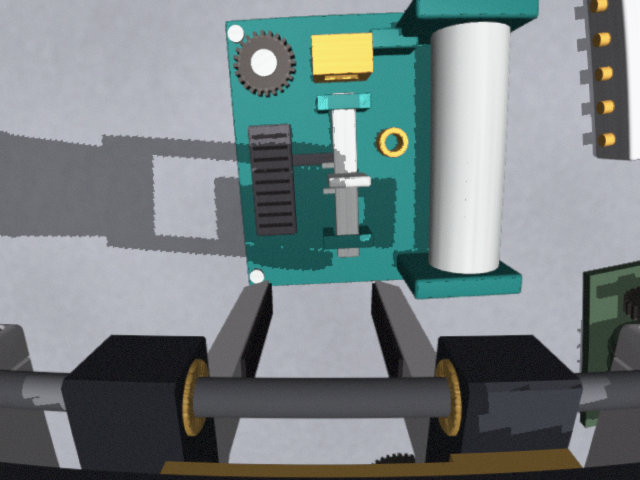

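Run:
```python
import cv2
a=cv2.imread('pics/w1.png')[20:270,220:420]; cv2.imwrite('pics/w1z.png',cv2.resize(a,None,fx=2.4,fy=2.4,interpolation=cv2.INTER_CUBIC))
a=cv2.imread('pics/w1.png')[110:260,235:415]; cv2.imwrite('pics/w1y.png',cv2.resize(a,None,fx=4,fy=4,interpolation=cv2.INTER_CUBIC))
```

```text
(no output)
```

View pics/w1z.png

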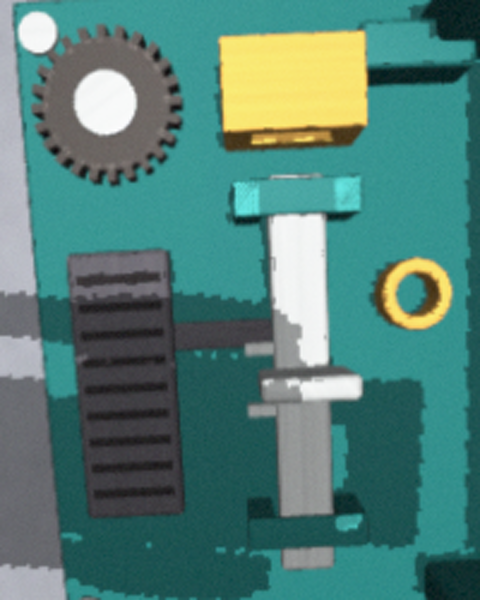

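View pics/w1y.png

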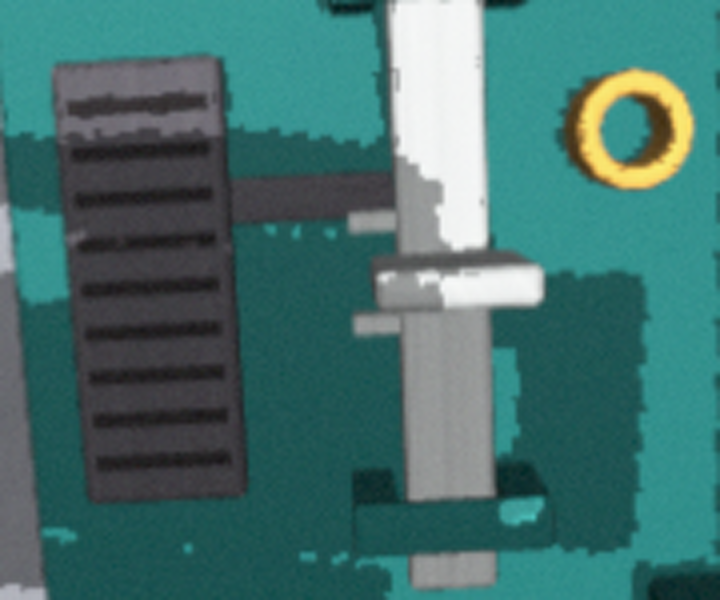

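```bash
cat > f3.py <<'E'
from fit import *
import pickle
sw=pickle.load(open('w1.pkl','rb'))
W=np.vstack([(np.array([[220,57],[246,494],[90,502],[54,65]])+.5)/4-.5+[235,110],
 (np.array([[367,31],[367,124],[222,132],[220,38]])+.5)/2.4-.5+[220,20],
 (np.array([[378,272],[543,266],[543,303],[378,308]])+.5)/4-.5+[235,110]])
def r3(p,t):
    r=proj(sw,U(p,mk(p)))-W
    if t: r=np.r_[r,proj(st,U(p,mk(p)))-T]
    return r.ravel()
for t in (0,1):
    f=least_squares(r3,[.59,-.03,-.13,-.014,-.018],args=(t,)); print(f.x.round(4)); print(f.fun.reshape(-1,2).round(1).tolist())
p=f.x
for n,q in (('pad',[-.061,p[3],.066]),('tab',[0,p[4],.046]),('tcp pre',[-.0305,p[4]-.004-.008-.010,.09])): print(n,U(p,np.array(q)).round(4))
E
python3 f3.py
```

```text
[ 0.5972 -0.035  -0.1351 -0.0145 -0.0154]
[[0.1, -1.2], [0.6, 1.2], [-0.9, 1.2], [-1.5, -0.8], [-0.2, -0.4], [0.7, 0.9], [0.7, 0.2], [-0.4, -0.7], [-0.7, -0.5], [0.8, -1.0], [1.0, 0.4], [-0.2, 1.2]]
[ 0.597  -0.0351 -0.1349 -0.0145 -0.0155]
[[-0.2, -0.9], [0.4, 1.4], [-1.0, 1.4], [-1.7, -0.5], [-0.5, -0.2], [0.5, 1.1], [0.5, 0.4], [-0.7, -0.5], [-0.9, -0.3], [0.6, -0.7], [0.8, 0.7], [-0.4, 1.4], [-0.5, -1.2], [0.2, -0.7], [-0.3, 0.0], [-1.2, -1.4], [-0.3, -0.6], [0.0, -0.3], [-1.2, -0.6], [-0.8, -0.4], [-0.8, -0.9], [-0.6, -1.2], [-0.6, -1.1], [-0.7, -0.8]]
pad [ 0.5346 -0.0412  0.066 ]
tab [ 0.5949 -0.0504  0.046 ]
tcp pre [ 0.5617 -0.0681  0.09  ]
```

```bash
python3 plan.py 0.5617 -0.0687 0.11 -0.135 5; python3 -c "
from h import *; print(robot.get_obs()['ee_rot'],robot.get_obs()['qvel'])"
```

```text
from [ 0.5622 -0.0871  0.2064] [-3.1344 -0.0078 -0.1766]
{"x":-0.0007,"y":-0.0036,"z":0.0193,"rz":-0.48},
{"x":-0.0007,"y":-0.0036,"z":0.0193,"rz":-0.48},
{"x":-0.0007,"y":-0.0036,"z":0.0193,"rz":-0.48},
{"x":-0.0006,"y":-0.0036,"z":0.0193,"rz":-0.48},
{"x":-0.0006,"y":-0.0036,"z":0.0193,"rz":-0.48},
[-3.13439073 -0.00780804 -0.17662581] [ 0.02481242 -0.02874379  0.0163542   0.00279112  0.0017008   0.00024111]
```

Emit:
{"name": "jog_arm", "arguments": {
  "series": [
    {"x": -0.001, "y": -0.004, "z": 0.02, "rx": -0.2, "ry": -0.2, "rz": -0.5},
    {"x": -0.0005, "y": -0.004, "z": 0.02, "rx": -0.2, "ry": -0.2, "rz": -0.5},
    {"x": -0.0005, "y": -0.0035, "z": 0.02, "rx": 0, "ry": 0, "rz": -0.5},
    {"x": -0.0005, "y": -0.0035, "z": 0.02, "rx": 0, "ry": 0, "rz": -0.5},
    {"x": -0.0005, "y": -0.0035, "z": 0.015, "rx": 0, "ry": 0, "rz": -0.5},
    {"x": 0, "y": 0, "z": 0, "rx": 0, "ry": 0, "rz": 0},
    {"x": 0, "y": 0, "z": 0, "rx": 0, "ry": 0, "rz": 0}
  ]
}}

```text
time: 3.67
tool_pos: [0.5601, -0.0577, 0.114]
ee_rot: [-3.14, -0.009, -0.115]
wrist_force: [0.7, 0.3, -0.3]
width: 0.0486
```

```bash
python3 plan.py 0.5617 -0.0687 0.10 -0.135 1
python3 - <<'E'
from h import *
s=snap('wrist','w2.png');print(robot.get_obs()['ee_rot'],robot.get_obs()['qvel'],robot.get_obs()['time'])
import pickle; pickle.dump(s,open('w2.pkl','wb'))
E
```

```text
from [ 0.5601 -0.0577  0.114 ] [-3.1401 -0.0093 -0.1154]
{"x":0.0028,"y":0.0108,"z":0.0140,"rz":1.12},
[-3.13984368 -0.00898062 -0.11552244] [-0.01422028 -0.00050286 -0.0257736  -0.00460784 -0.00374006  0.00225037] 3.7167
```

View pics/w2.png

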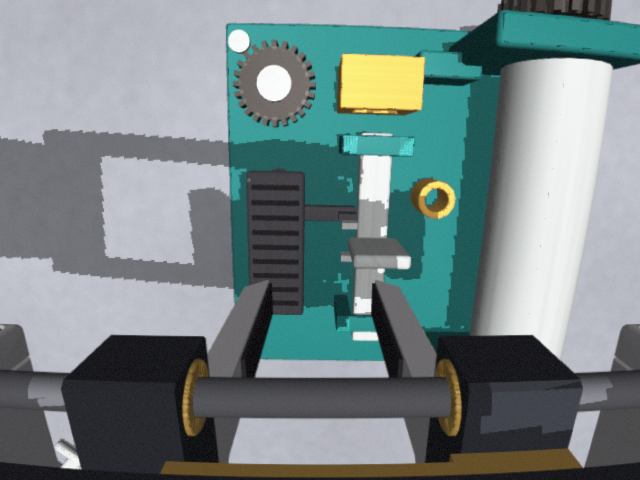

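```bash
cat > ov.py <<'E'
from h import *
import pickle,sys
p=[.597,-.0351,-.1349,-.0145,-.0155]
def ov(s,f,x0=230,y0=20,w=260,h=330,k=1.8):
    c=cv2.resize(s['img'][:,:,::-1][y0:y0+h,x0:x0+w],None,fx=k,fy=k,interpolation=cv2.INTER_CUBIC)
    def rc(cx,cy,a,b,z): return np.array([[cx-a,cy-b,z],[cx+a,cy-b,z],[cx+a,cy+b,z],[cx-a,cy+b,z]])
    for Q in (rc(-.061,p[3],.017,.045,.066),rc(0,.082,.024,.015,.056),rc(0,p[4],.016,.004,.09)):
        q=((proj(s,U(p,Q))-[x0,y0]+.5)*k-.5).round().astype(int); cv2.polylines(c,[q],True,(0,0,255),1)
    cv2.imwrite(f,c)
if __name__=='__main__': ov(pickle.load(open(sys.argv[1],'rb')),sys.argv[2])
E
python3 ov.py w2.pkl pics/w2o.png
```

```text
(no output)
```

View pics/w2o.png

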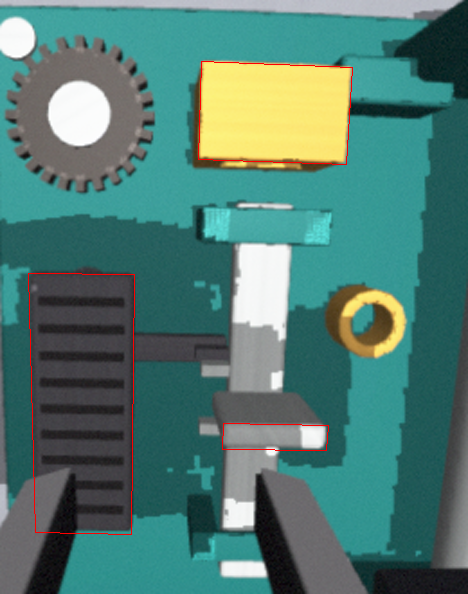

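Emit:
{"name": "jog_arm", "arguments": {
  "series": [
    {"x": 0.0015, "y": 0.005, "z": 0, "rx": 0, "ry": -0.4, "rz": 0.6},
    {"x": 0.001, "y": 0.004, "z": 0, "rx": 0, "ry": 0, "rz": 0.3},
    {"x": 0, "y": 0, "z": 0, "rx": 0, "ry": 0, "rz": 0},
    {"x": 0, "y": 0, "z": 0, "rx": 0, "ry": 0, "rz": 0},
    {"x": 0, "y": 0, "z": 0, "rx": 0, "ry": 0, "rz": 0}
  ]
}}

```text
time: 4.13
tool_pos: [0.5643, -0.0682, 0.1204]
ee_rot: [-3.141, -0.011, -0.132]
wrist_force: [-0.5, 0.1, -0.9]
width: 0.0488
```

```bash
python3 plan.py 0.5617 -0.0687 0.10 -0.135 1
```

```text
from [ 0.5643 -0.0682  0.1204] [-3.141  -0.0114 -0.1322]
{"x":-0.0025,"y":0.0008,"z":0.0204,"rz":0.16},
```

Emit:
{"name": "jog_arm", "arguments": {
  "series": [
    {"x": -0.001, "y": 0, "z": 0.01, "rx": 0, "ry": 0, "rz": 0},
    {"x": -0.001, "y": 0, "z": 0.01, "rx": 0, "ry": 0, "rz": 0},
    {"x": 0, "y": 0, "z": 0.01, "rx": 0, "ry": 0, "rz": 0},
    {"x": 0, "y": 0, "z": 0.003, "rx": 0, "ry": 0, "rz": 0},
    {"x": 0, "y": 0, "z": 0, "rx": 0, "ry": 0, "rz": 0},
    {"x": 0, "y": 0, "z": 0, "rx": 0, "ry": 0, "rz": 0}
  ]
}}

```text
time: 4.63
tool_pos: [0.5618, -0.0684, 0.083]
ee_rot: [-3.141, -0.01, -0.133]
wrist_force: [-0.5, -0.1, 0.1]
width: 0.0486
```

```bash
python3 plan.py 0.5617 -0.0687 0.075 -0.135 1
```

```text
from [ 0.5618 -0.0684  0.083 ] [-3.1407 -0.0098 -0.1333]
{"x":-0.0001,"y":0.0003,"z":0.0080,"rz":0.10},
```

Run:
```python
from h import *
from ov import ov
s=snap('wrist','w3.png'); ov(s,'pics/w3o.png',230,60,220,300,2)
s=snap('scene','s3.png')
cv2.imwrite('pics/s3z.png',cv2.resize(s['img'][:,:,::-1][170:320,200:370],None,fx=4,fy=4,interpolation=cv2.INTER_CUBIC))
```

```text
(no output)
```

View pics/w3o.png

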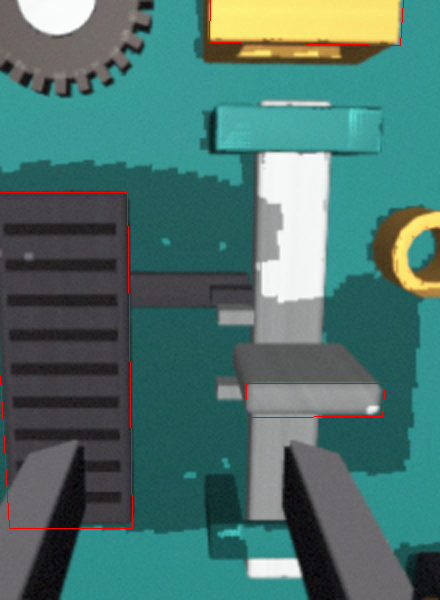

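View pics/s3z.png

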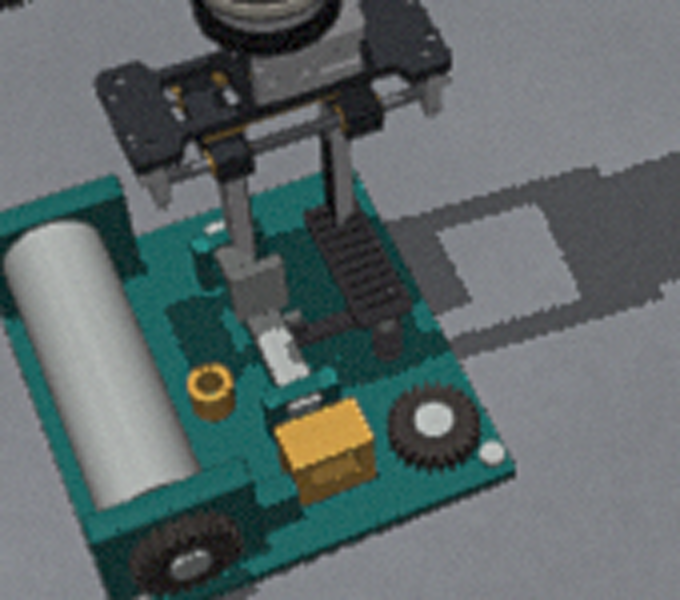

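Emit:
{"name": "jog_arm", "arguments": {
  "series": [
    {"x": 0, "y": 0, "z": 0.005, "rx": 0, "ry": 0, "rz": 0},
    {"x": 0, "y": 0, "z": 0.005, "rx": 0, "ry": 0, "rz": 0},
    {"x": 0, "y": 0, "z": 0.004, "rx": 0, "ry": 0, "rz": 0},
    {"x": 0, "y": 0, "z": 0.003, "rx": 0, "ry": 0, "rz": 0}
  ]
}}

```text
time: 5.07
tool_pos: [0.564, -0.0687, 0.0673]
ee_rot: [-3.141, -0.015, -0.133]
wrist_force: [-0.3, -0.0, -0.2]
width: 0.0487
```

Emit:
{"name": "jog_arm", "arguments": {
  "series": [
    {"x": -0.001, "y": 0, "z": 0.003, "rx": 0, "ry": -0.3, "rz": 0},
    {"x": -0.001, "y": 0, "z": 0.003, "rx": 0, "ry": -0.3, "rz": 0},
    {"x": 0, "y": 0, "z": 0.003, "rx": 0, "ry": -0.3, "rz": 0}
  ]
}}

```text
time: 5.32
tool_pos: [0.564, -0.0687, 0.0602]
ee_rot: [-3.141, -0.004, -0.133]
wrist_force: [-3.0, 0.3, 5.8]
width: 0.049
```

Emit:
{"name": "jog_arm", "arguments": {
  "series": [
    {"x": -0.001, "y": 0, "z": 0.003, "rx": 0, "ry": 0, "rz": 0},
    {"x": -0.001, "y": 0, "z": 0.003, "rx": 0, "ry": 0, "rz": 0},
    {"x": 0, "y": 0, "z": 0.002, "rx": 0, "ry": 0, "rz": 0}
  ]
}}

```text
time: 5.57
tool_pos: [0.564, -0.0687, 0.0562]
ee_rot: [3.142, -0.008, -0.133]
wrist_force: [-4.2, 1.1, 13.3]
width: 0.049
```

Emit:
{"name": "jog_arm", "arguments": {
  "series": [
    {"x": 0, "y": -0.003, "z": 0.002, "rx": 0, "ry": 0, "rz": 0},
    {"x": 0, "y": -0.003, "z": 0.002, "rx": 0, "ry": 0, "rz": 0},
    {"x": 0, "y": -0.003, "z": 0.002, "rx": 0, "ry": 0, "rz": 0}
  ]
}}

```text
time: 5.82
tool_pos: [0.5643, -0.068, 0.0563]
ee_rot: [3.124, -0.008, -0.133]
wrist_force: [-4.0, -6.3, 10.5]
width: 0.0489
```

Emit:
{"name": "jog_arm", "arguments": {
  "series": [
    {"x": 0, "y": -0.006, "z": 0.0015, "rx": 0, "ry": 0, "rz": 0},
    {"x": 0, "y": -0.006, "z": 0.0015, "rx": 0, "ry": 0, "rz": 0},
    {"x": 0, "y": -0.006, "z": 0.0015, "rx": 0, "ry": 0, "rz": 0}
  ]
}}

```text
time: 6.07
tool_pos: [0.5672, -0.059, 0.0566]
ee_rot: [3.107, -0.012, -0.135]
wrist_force: [-3.6, -6.8, 8.0]
width: 0.0488
```

Emit:
{"name": "jog_arm", "arguments": {
  "series": [
    {"x": -0.001, "y": -0.006, "z": 0.002, "rx": 0.7, "ry": 0, "rz": 0},
    {"x": -0.001, "y": -0.006, "z": 0.002, "rx": 0.7, "ry": 0, "rz": 0},
    {"x": 0, "y": -0.006, "z": 0.002, "rx": 0.7, "ry": 0, "rz": 0}
  ]
}}

```text
time: 6.32
tool_pos: [0.5686, -0.0539, 0.0566]
ee_rot: [3.117, -0.018, -0.135]
wrist_force: [-4.9, -9.4, 9.6]
width: 0.049
```

Emit:
{"name": "jog_arm", "arguments": {
  "series": [
    {"x": -0.001, "y": -0.008, "z": 0.002, "rx": 0.7, "ry": -0.3, "rz": 0},
    {"x": -0.001, "y": -0.008, "z": 0.002, "rx": 0.7, "ry": -0.3, "rz": 0},
    {"x": 0, "y": -0.008, "z": 0.002, "rx": 0.7, "ry": -0.3, "rz": 0}
  ]
}}

```text
time: 6.57
tool_pos: [0.5706, -0.0421, 0.0564]
ee_rot: [3.132, -0.007, -0.139]
wrist_force: [-3.2, -6.9, 8.7]
width: 0.0489
```

Run:
```python
from h import *
from ov import ov
s=snap('wrist','w4.png'); ov(s,'pics/w4o.png',230,60,220,300,2)
```

```text
(no output)
```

View pics/w4o.png

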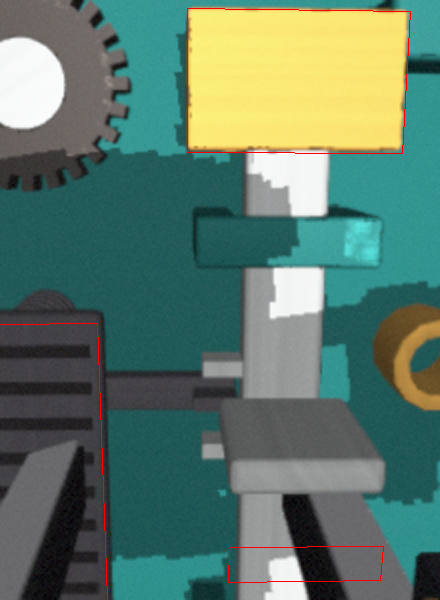

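Emit:
{"name": "jog_arm", "arguments": {
  "series": [
    {"x": -0.001, "y": -0.008, "z": 0.002, "rx": 0.5, "ry": -0.2, "rz": 0},
    {"x": -0.001, "y": -0.008, "z": 0.002, "rx": 0.5, "ry": -0.2, "rz": 0},
    {"x": 0, "y": -0.008, "z": 0.002, "rx": 0.5, "ry": -0.2, "rz": 0},
    {"x": 0, "y": -0.008, "z": 0.002, "rx": 0.5, "ry": -0.2, "rz": 0}
  ]
}}

```text
time: 6.95
tool_pos: [0.5739, -0.0265, 0.0562]
ee_rot: [3.135, 0.001, -0.143]
wrist_force: [-8.1, -18.7, 11.5]
width: 0.0486
```

Emit:
{"name": "jog_arm", "arguments": {
  "series": [
    {"x": -0.001, "y": -0.008, "z": 0.002, "rx": 0.3, "ry": 0, "rz": 0},
    {"x": 0, "y": -0.008, "z": 0.002, "rx": 0.3, "ry": 0, "rz": 0}
  ]
}}

```text
time: 7.12
tool_pos: [0.5739, -0.0268, 0.0564]
ee_rot: [3.114, -0.0, -0.15]
wrist_force: [-8.6, -17.6, 12.2]
width: 0.0486
```

Run:
```python
from h import *
from ov import ov
s=snap('wrist','w5.png'); ov(s,'pics/w5o.png',230,60,220,300,2)
print(robot.get_obs()['wrist_force'],robot.get_obs()['tool_pos'])
```

```text
[ -7.67717999 -17.9760986   10.86529099] [ 0.57382923 -0.02683286  0.0563961 ]
```

View pics/w5o.png

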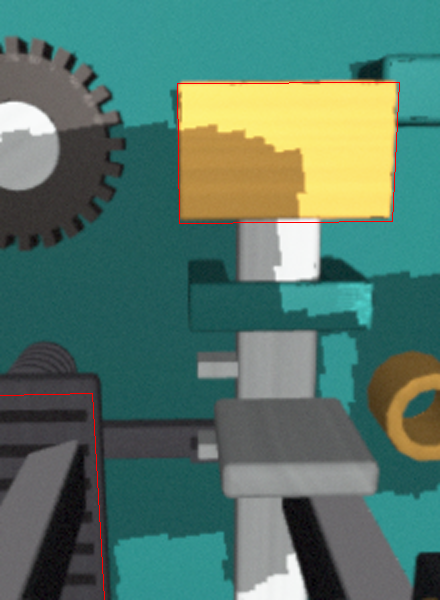

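```bash
cat > trav.py <<'E'
from h import *
from scipy.optimize import least_squares
import sys
p=[.597,-.0351,-.1349,-.0145,-.0155]
def trav(s,px):
    px=(np.array(px)+.5)/2-.5+[230,60]
    f=least_squares(lambda v:(proj(s,U(p,np.array([[-.016+v[1],v[0]+.004,.09],[.016+v[1],v[0]+.004,.09],[.016+v[1],v[0]-.004,.09],[-.016+v[1],v[0]-.004,.09]])))-px).ravel(),[0,0])
    print('tab y',f.x.round(4),'travel',(f.x[0]-p[4]).round(4),f.fun.round(1))
E
python3 - <<'E'
from trav import *
s=cams.snapshot('wrist')
trav(s,[[222,466],[377,461],[377,492],[224,497]])
o=robot.get_obs();print(o['tool_pos'],o['wrist_force'])
# unit coords of finger
c,sn=np.cos(p[2]),np.sin(p[2]); d=o['tool_pos'][:2]-np.array(p[:2]); print([c*d[0]+sn*d[1],-sn*d[0]+c*d[1]])
E
```

```text
tab y [ 0.0196 -0.0004] travel 0.0351 [-0.9 -2.   2.1 -0.7  0.8  2.1 -1.9  0.9]
[ 0.57383491 -0.02681863  0.05639245] [ -7.14121531 -17.40549844  11.73110964]
[np.float64(-0.024068398130034578), np.float64(0.005090626273991041)]
```

Emit:
{"name": "jog_arm", "arguments": {
  "series": [
    {"x": 0, "y": 0.002, "z": 0, "rx": 0, "ry": 0, "rz": 0},
    {"x": 0, "y": 0.003, "z": -0.005, "rx": 0, "ry": 0, "rz": 0},
    {"x": 0, "y": 0.002, "z": -0.01, "rx": 0, "ry": 0, "rz": 0},
    {"x": 0, "y": 0.001, "z": -0.015, "rx": 0, "ry": 0, "rz": 0},
    {"x": 0, "y": 0, "z": -0.02, "rx": 0, "ry": 0, "rz": 0},
    {"x": 0, "y": 0, "z": -0.02, "rx": 0, "ry": 0, "rz": 0},
    {"x": 0, "y": 0, "z": -0.02, "rx": 0, "ry": 0, "rz": 0},
    {"x": 0, "y": 0, "z": 0, "rx": 0, "ry": 0, "rz": 0}
  ]
}}

```text
time: 7.88
tool_pos: [0.5704, -0.0344, 0.1501]
ee_rot: [3.112, 0.009, -0.152]
wrist_force: [0.2, 0.2, 1.1]
width: 0.0488
```

Run:
```python
from h import *
from ov import ov
s=snap('wrist','w6.png'); ov(s,'pics/w6o.png',230,60,220,300,2)
s=snap('scene','s6.png')
cv2.imwrite('pics/s6z.png',cv2.resize(s['img'][:,:,::-1][170:320,200:370],None,fx=4,fy=4,interpolation=cv2.INTER_CUBIC))
print(robot.get_obs()['wrist_force'],robot.get_obs()['tool_pos'])
```

```text
[-0.78322151  0.33882866 -0.9908017 ] [ 0.56844534 -0.03406407  0.1457272 ]
```

View pics/w6o.png

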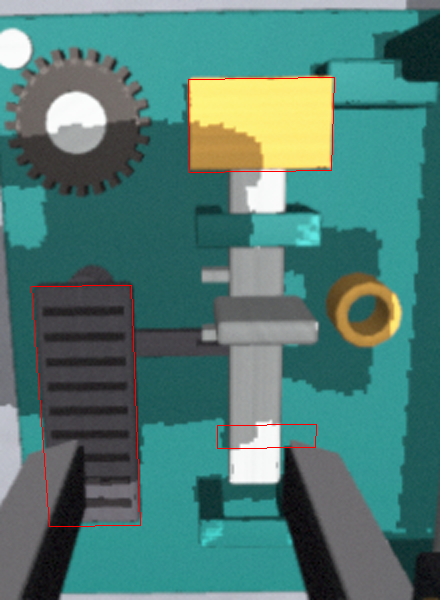

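View pics/s6z.png

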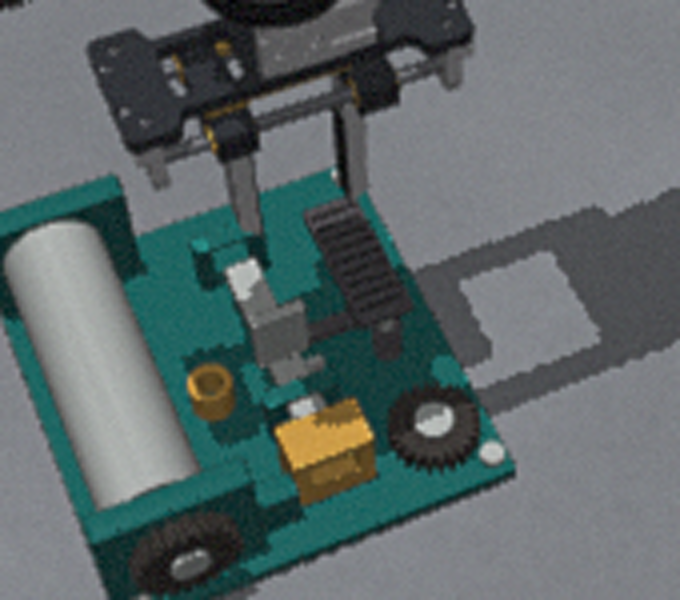

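Run:
```python
from trav import *
s=cams.snapshot('wrist'); trav(s,[[217,321],[318,318],[318,342],[218,345]])
a=cv2.imread('pics/s3.png',0);b=cv2.imread('pics/s6.png',0)
t=a[224:250,280:306]; r=cv2.matchTemplate(b[214:260,270:316],t,cv2.TM_CCOEFF_NORMED); print(cv2.minMaxLoc(r),'unmoved=(10,10)')
f=lambda p:proj(cams.snapshot('scene'),np.array(p)); print(f([[.534,-.04,.066],[.534,-.04,.056]]))
o=robot.get_obs();print(o['time'],o['tool_pos'],o['qvel'].round(3))
```

```text
tab y [ 0.0205 -0.0029] travel 0.036 [-0.8 -0.8  1.3  0.1  0.8  0.9 -1.3 -0.1]
(-0.3156099021434784, 0.8180919885635376, (0, 20), (10, 10)) unmoved=(10,10)
[[289.93999503 233.85552624]
 [290.11693436 236.33482875]]
8.0833 [ 0.56726777 -0.03389168  0.14358572] [-0.001  0.008  0.009  0.     0.     0.001]
```

Emit:
{"name": "jog_arm", "arguments": {
  "series": [
    {"x": 0, "y": 0, "z": -0.02, "rx": 0, "ry": 0, "rz": 0},
    {"x": 0, "y": 0, "z": -0.02, "rx": 0, "ry": 0, "rz": 0},
    {"x": 0, "y": 0, "z": 0, "rx": 0, "ry": 0, "rz": 0},
    {"x": 0, "y": 0, "z": 0, "rx": 0, "ry": 0, "rz": 0},
    {"x": 0, "y": 0, "z": 0, "rx": 0, "ry": 0, "rz": 0}
  ]
}}

```text
time: 8.5
tool_pos: [0.5631, -0.0324, 0.1729]
ee_rot: [3.112, 0.039, -0.152]
wrist_force: [0.1, 0.4, 0.7]
width: 0.0487
```

Run:
```python
from h import *
o=robot.get_obs();print(o['tool_pos'],o['qvel'].round(3),o['wrist_force'])
print(ticket.close_job())
```

```text
[ 0.56314453 -0.03236075  0.17293721] [-0.     0.019  0.04  -0.001 -0.01  -0.   ] [0.11764667 0.41259443 0.73300153]
the job is handed in; nothing more can be done
None
```

The roller unit looks locked, and I handed the job in at about 8.5 s. I pressed the paddle down to its stop with one fingertip. While holding it there I pushed the thumb tab with the other until the bolt hit its hard stop (about 18 N sideways), then backed off and lifted clear.

**Last checks:**
- **Bolt:** the wrist image puts travel at about 36 mm. A reading just before release gave 35 mm.
- **Catch:** the paddle is back where it was before the press, with less than 1 px of shift in the scene image. Being 10 mm down would shift it about 2.5 px, so a few millimetres of remaining depression could not have been ruled out by that alone. The wrist view agrees: the catch arm sits behind the bolt's rear peg.
- **Loose parts:** the small gear and the bush look undisturbed by eye. I did not measure any of the loose parts, and did not look at the others again after the start.
- **Arm:** clear of everything at z about 0.17 m with near-zero wrist force, though still settling slightly when I handed in.

**Disagreements:** the first unit-pose fit from the scene camera was off by up to about 4 px. I used the top and wrist fit instead, which agreed to about 2 mm.

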